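# Make up two viscometer kits

## Robot

A 6-joint arm with a two-finger parallel gripper is mounted at the origin on the work surface. World frame = base frame: x ahead of the robot, y to its left, z up, the work surface at z = 0. Lengths are in m, angles in rad, forces in N, time in s.
With the tool pointing down it reaches from about 0.325 to 0.775 m from the base axis. Payload 5.5 kg.
Tool frame: the origin (TCP) lies at the very end of the fingers, on their centre line; the grasp point (between the pads) lies 19 mm behind it; z points along the fingers, y is the line along which they close (so a half turn about z gives the same grasp; the last joint's range is limited). The gripper opens to 85 mm and grips with 20 to 120 N. Pads are 22 mm wide; open, the fingers measure 114 mm over their backs; the gripper's body (76 mm by 85 mm) begins 54 mm behind the grasp point. The pads swing forward as they close: fully open they stand 13 mm farther back than shut.
Start: joints at [1.135, 0.091, 1.231, -0, 1.82, -0.057], TCP at [0.222, 0.557, 0.199] pointing down, gripper open.
Joint ranges: [-2.87, 2.87], [-0.86, 2.18], [0.17, 2.46], [-1.51, 4.65], [0.06, 2.69], [-2.65, 2.65]. Speed limits (rad/s): [2.57, 2.57, 3.01, 3.14, 3.14, 3.14].

## Interface

Orientations are given as a unit quaternion [x, y, z, w].
In Python, from rig import manip, cams gives the robot as it stands. Calls block until the motion is done:
- manip.move_pose(position, orientation): joint-space move of the TCP to a pose.
- manip.line_to(position, orientation=None, max_speed=0.15): straight line of the TCP; orientation=None keeps the orientation; max_speed is the mean speed in m/s.
- manip.set_joints(angles): joint-space move.
- manip.gripper_open() and manip.close(f_grip=None): open the fingers fully, or close them until they stop; f_grip is the grip in N (None keeps the last).
- manip.dwell(seconds).
- manip.inverse_kinematics(position, orientation): joint angles nearest the present ones, or None.
- manip.state(): the state.
- cams.get_image(name): name is "scene" or "top" or "wrist"; returns a dict with "image" (400x640x3 uint8, red, green, blue), "depth" (400x640 float32, m along the optical axis (not along the pixel's ray), 0 where there is no reading), "mtx" (3x3 intrinsics, pixels), "world_from_camera" (4x4, takes a point from camera to world coordinates); the wrist camera has in their place "hand_eye" (4x4, takes a point from camera to tool coordinates, whose origin is the TCP and whose axes are the flange's). Camera axes: x right, y down, z forward; pixel columns grow to the right and rows downward; lengths in m; the calibration is good to about 2 mm. A picture is of the moment at which its call begins: read the wrist's pose just before it.
A pose or a line that the arm cannot do raises manip.IKError and nothing moves.
- manip.job_done(): hands the job in; it is judged then, once.
The state is a dict: "clock": time; "joints": joint angles; "dq": joint speeds; "effort": joint torques, N m; "eef_pos": TCP position; "ee_rot": TCP orientation; "force": force on the tool from outside, world axes, zero at the start; "moment": the same for the moment, N m; "width": finger opening in m; "gripper_force": force on a finger pad.
Only numpy, scipy, OpenCV 4.12 (cv2) and the standard library are available. Lean on these libraries where they do the work, as an engineer would, in place of code of your own. Each camera call takes 0.05 s, during which the arm holds its last target. There are 200 camera calls.

## Task

Make up two kits for the viscometer from the stock on the bench. Measuring kit, in the blue tray: the amber jar, and the spindle, pushed foot first fully home into the bore of the white rest. Calibration kit, in the yellow tray: the green jar, the steel beaker and the brass weight; set everything down upright on the tray floors without dropping it, and leave the red-capped jar and the white bottle where they are.

Things in the scene. Friction and masses are not known exactly. Their poses are not given: they have to be found in the camera images.
- blue_tray: Fixed low blue plastic tray, 120 mm (its x) by 200 mm (its y), walls 5 mm thick and 12 mm high, floor 5 mm thick; origin at the centre of its underside. The white spindle rest stands in its -y half; its +y half is free (a jar centred at x 0, y +50 mm stands well clear).
- yellow_tray: Fixed low yellow plastic tray, 120 mm (its x) by 260 mm (its y), walls 5 mm thick and 12 mm high, floor 5 mm thick, empty at the start; origin at the centre of its underside. Three things fit in a row along its y, 80 mm apart.
- spindle_rest: Fixed white plastic block, 50 x 50 x 40 mm, standing on the floor of the blue tray; origin at the centre of its underside. A vertical round blind bore, 25.5 mm diameter and 30 mm deep with a 3 mm chamfer at the mouth, opens in the middle of its top (mouth 40 mm above the origin, bore bottom 10 mm above the origin).
- spindle: Measuring spindle standing upright, 95 mm tall; origin at the centre of its foot, z up. Lower 45 mm: polished steel cylinder, 24 mm diameter, foot chamfered 3 mm; then a 10 mm thick neck, 15 mm long; from 60 to 95 mm a blue plastic grip, 26 mm diameter. Fits the bore of the spindle rest with 0.75 mm play all round, and sinks in 30 mm.
- amber_jar: Amber glass, black cap: closed screw-top jar, 56 mm diameter, 75 mm tall, standing upright; origin at the centre of its underside, z up. Radius 28 mm up to the shoulder, grip it 30 to 50 mm above its foot.
- green_jar: Green glass, green cap: closed screw-top jar, 56 mm diameter, 75 mm tall, standing upright; origin at the centre of its underside, z up. Radius 28 mm up to the shoulder, grip it 30 to 50 mm above its foot.
- beaker: Open stainless steel beaker, a straight cylinder of 58 mm outside diameter, 70 mm tall, wall 3 mm, standing upright; origin at the centre of its underside, z up.
- weight: Brass check weight of about 0.4 kg: plain cylinder 40 mm diameter and 40 mm tall, with a small knob (22 mm diameter) on top, 58 mm tall in all; origin at the centre of its underside, z up.
- red_capped_jar: Bystander, belongs to no kit: white jar with a red cap, 56 mm diameter, 75 mm tall; origin at the centre of its underside.
- white_bottle: Bystander, belongs to no kit: plain white bottle with a white cap, 44 mm diameter, 100 mm tall; origin at the centre of its underside.
Things that resemble listed ones, but are neither listed nor needed, are in the scene too. Several things have the shape of the green_jar; the one meant has the colours described above.

How it is judged:
At the end, for the whole second after the job is handed in: Upright (0.1 rad), released and at rest: the amber jar on the blue tray's floor; the green jar, beaker and weight on the yellow tray's floor; the spindle in the bore, within 4 mm of its axis and bottom. The red-capped jar and white bottle stand within 30 mm of their starts (angle between each of amber_jar, green_jar, beaker, weight, spindle, red_capped_jar, white_bottle's own z axis and vertical below 0.1 rad and linear speed of each of amber_jar, green_jar, beaker, weight, spindle below 0.02 m/s and contact force between the fingers and amber_jar below 0.1 N and z of amber_jar in the frame of blue_tray between 0.002 and 0.01 m and x of amber_jar in the frame of blue_tray between -0.055 and 0.055 m and y of amber_jar in the frame of blue_tray between -0.095 and 0.095 m and contact force between the fingers and green_jar below 0.1 N and z of green_jar in the frame of yellow_tray between 0.002 and 0.01 m and x of green_jar in the frame of yellow_tray between -0.055 and 0.055 m and y of green_jar in the frame of yellow_tray between -0.125 and 0.125 m and contact force between the fingers and beaker below 0.1 N and z of beaker in the frame of yellow_tray between 0.002 and 0.01 m and x of beaker in the frame of yellow_tray between -0.055 and 0.055 m and y of beaker in the frame of yellow_tray between -0.125 and 0.125 m and contact force between the fingers and weight below 0.1 N and z of weight in the frame of yellow_tray between 0.002 and 0.01 m and x of weight in the frame of yellow_tray between -0.055 and 0.055 m and y of weight in the frame of yellow_tray between -0.125 and 0.125 m and contact force between the fingers and spindle below 0.1 N and horizontal distance between spindle and spindle_rest below 0.004 m and z of spindle in the frame of spindle_rest below 0.014 m); the robot touches nothing.
It fails at once if the red-capped jar or the white bottle shifted by more than 30 mm (distance of any of red_capped_jar, white_bottle from where it was at the start of the episode above 0.03 m).
It fails at once if a jar, the beaker or the weight dropped or thrown: in the air, its foot over 45 mm above the bench, with the gripper not touching it ((height (world z) of amber_jar above 0.045 m and contact force between anything else and amber_jar below 0.001 N) or (height (world z) of green_jar above 0.045 m and contact force between anything else and green_jar below 0.001 N) or (height (world z) of beaker above 0.045 m and contact force between anything else and beaker below 0.001 N) or (height (world z) of weight above 0.045 m and contact force between anything else and weight below 0.001 N)).
It also fails if it takes over 120 s, if anything falls off the work surface, if the arm or the gripper's body presses on something with over 40 N, if the wrist force passes 120 N, or if a joint passes its speed limit or range.

## Working session

There is one attempt and no reset: what is moved stays moved. The work goes in short steps, each a Python script; the robot and the scene stay as the last script left them, time stands still between calls to the robot, and variables do not carry over. Pictures are saved under pics/ and viewed, at most 14 in all, crops included, and the job is handed in when it is done.

```bash
ls; mkdir -p pics
python3 - <<'E'
from rig import manip, cams
import cv2, numpy as np
for n in ("top","scene"):
    d=cams.get_image(n); cv2.imwrite(f"pics/{n}0.png",d["image"][...,::-1]); np.savez(f"{n}0.npz",**d)
    print(n,d["mtx"].round(1).tolist(),d["world_from_camera"].round(3).tolist())
s=manip.state(); print(s)
print(cams.get_image("wrist")["hand_eye"].round(4).tolist())
E
```

```text
pics
top [[471.2, 0.0, 321.8], [0.0, 471.2, 192.4], [0.0, 0.0, 1.0]] [[0.017, -0.98, 0.199, 0.272], [-1.0, -0.02, -0.012, -0.009], [0.016, -0.198, -0.98, 1.142], [0.0, 0.0, 0.0, 1.0]]
scene [[458.8, 0.0, 312.5], [0.0, 458.8, 198.6], [0.0, 0.0, 1.0]] [[-0.094, 0.853, -0.513, 1.049], [0.996, 0.079, -0.05, 0.05], [-0.003, -0.515, -0.857, 0.996], [0.0, 0.0, 0.0, 1.0]]
{'clock': 0.1, 'joints': array([ 1.13527334e+00,  9.17994950e-02,  1.23174045e+00, -3.39433511e-05,
        1.81980957e+00, -5.66801272e-02]), 'dq': array([-7.59057053e-04, -7.26577846e-04, -1.27833857e-03, -1.78593918e-03,
        2.16092150e-03, -9.82945861e-05]), 'effort': array([ 1.65560530e-03, -4.60220182e+01, -4.19216609e+01, -8.66883056e-05,
        1.07069497e-02, -1.47023547e-05]), 'eef_pos': array([0.22178069, 0.5571786 , 0.19796858]), 'ee_rot': array([ 1.88294728e-01,  9.82112175e-01, -8.55971026e-04, -1.98051310e-04]), 'force': array([ 0.40806551,  0.86938226, -0.07968195]), 'moment': array([-0.01112665,  0.01625138, -0.00650083]), 'gripper_force': 0.0, 'width': 0.08533646462420164}
[[-0.0006, -0.9447, -0.3279, 0.0852], [1.0, -0.0005, -0.0006, -0.0006], [0.0004, -0.3279, 0.9447, -0.174], [0.0, 0.0, 0.0, 1.0]]
```

View pics/top0.png

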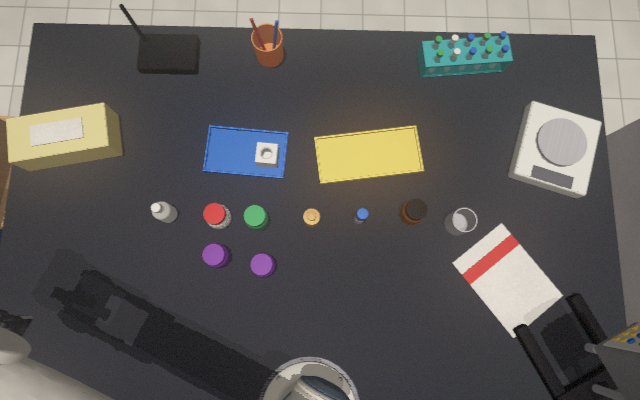

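View pics/scene0.png

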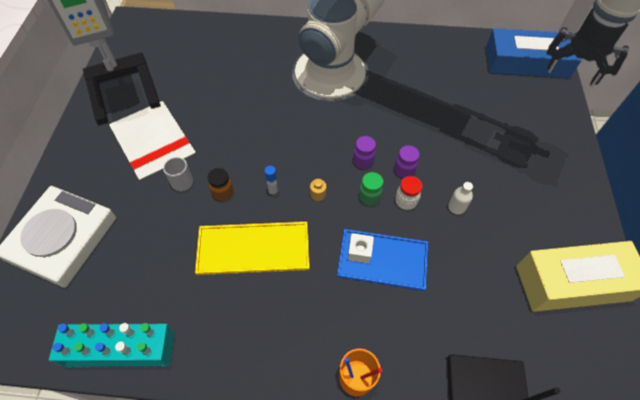

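```bash
cat > h.py <<'E'
import numpy as np, cv2
from scipy.optimize import least_squares
def cloud(d):
    z=d["depth"]; v,u=np.mgrid[:400,:640]; K=d["mtx"]
    p=np.stack([(u-K[0,2])/K[0,0]*z,(v-K[1,2])/K[1,1]*z,z],-1)
    T=d["world_from_camera"]; P=p@T[:3,:3].T+T[:3,3]; P[z==0]=np.nan
    return P
def fitcirc(P,R):  # visible outer wall or disk: R fixed
    f=lambda c:np.hypot(P[:,0]-c[0],P[:,1]-c[1])-R
    return least_squares(f,P[:,:2].mean(0),loss="soft_l1",f_scale=.002).x
E
python3 - <<'E'
from h import *
C={n:dict(np.load(f"{n}0.npz")) for n in("top","scene")}
P={n:cloud(C[n]) for n in C}
px=dict(bottle=(163,212),red=(214,214),green=(255,217),weight=(311,217),spindle=(361,215),amber=(415,209),beaker=(462,221),purp1=(215,255),purp2=(262,265))
R=dict(bottle=.022,red=.028,green=.028,weight=.02,spindle=.012,amber=.028,beaker=.029,purp1=.028,purp2=.028)
for k,(u,v) in px.items():
    w=P["top"][v-4:v+5,u-4:u+5].reshape(-1,3); c=np.nanmean(w,0)
    o=[]
    for n in P:
        Q=P[n].reshape(-1,3); Q=Q[np.isfinite(Q[:,0])]
        Q=Q[(np.hypot(Q[:,0]-c[0],Q[:,1]-c[1])<.05)&(Q[:,2]>.012)&(Q[:,2]<.12)]
        zt=np.percentile(Q[:,2],98); T=Q[Q[:,2]>zt-.008]
        S=Q[(Q[:,2]<(.04 if k!="weight" else .035))]
        o.append((n,len(Q),zt.round(3),"top",((T.max(0)+T.min(0))/2)[:2].round(4),T.mean(0)[:2].round(4),"wall",len(S),fitcirc(S,R[k]).round(4)))
    print(k); [print("  ",*x) for x in o]
for n in P:
  hsv=cv2.cvtColor(C[n]["image"],cv2.COLOR_RGB2HSV)
  for k,lo,hi in(("blue",(105,150,60),(120,255,255)),("yellow",(24,150,120),(34,255,255))):
    m=cv2.inRange(hsv,lo,hi)>0; Q=P[n]
    m&=(Q[...,2]<.03)&(Q[...,0]>.38)&(abs(Q[...,1])<.35)
    m=cv2.morphologyEx(m.astype(np.uint8),cv2.MORPH_OPEN,np.ones((3,3)))>0
    A=(Q[m][:,:2]*1000).astype(np.float32); print(n,k,len(A),cv2.minAreaRect(A))
  m=(P[n][...,2]>.038)&(P[n][...,2]<.06)&(P[n][...,0]>.42)&(abs(P[n][...,1])<.3)
  A=P[n][m]; A=A[(A[:,0]>.47)]; print(n,"rest",len(A),np.median(A[:,2]),cv2.minAreaRect((A[:,:2]*1000).astype(np.float32)))
im=C["top"]["image"][180:290,130:500,::-1]
cv2.imwrite("pics/crop1.png",cv2.resize(im,None,fx=2.16,fy=2.16,interpolation=cv2.INTER_CUBIC))
E
```

```text
bottle
   top 401 0.101 top [0.4421 0.35  ] [0.442  0.3501] wall 70 [0.4425 0.3516]
   scene 492 0.102 top [0.4453 0.3518] [0.4463 0.351 ] wall 123 [0.4442 0.352 ]
red
   top 553 0.077 top [0.4348 0.2254] [0.4348 0.2248] wall 76 [0.4354 0.2254]
   scene 639 0.079 top [0.4391 0.2262] [0.4393 0.2263] wall 146 [0.4373 0.2266]
green
   top 502 0.077 top [0.432  0.1333] [0.4318 0.1325] wall 45 [0.4326 0.1332]
   scene 607 0.079 top [0.4341 0.1333] [0.4362 0.1335] wall 132 [0.4336 0.1338]
weight
   top 240 0.059 top [0.4371 0.002 ] [0.4372 0.0025] wall 28 [0.4378 0.0027]
   scene 264 0.06 top [0.4399 0.0039] [0.4407 0.0038] wall 73 [0.4385 0.0036]
spindle
   top 152 0.097 top [ 0.438  -0.1122] [ 0.4382 -0.1127] wall 19 [ 0.4389 -0.1131]
   scene 250 0.098 top [ 0.4398 -0.1112] [ 0.4414 -0.1119] wall 58 [ 0.4388 -0.1119]
amber
   top 534 0.077 top [ 0.454  -0.2399] [ 0.454  -0.2396] wall 68 [ 0.4547 -0.2403]
   scene 613 0.079 top [ 0.4564 -0.2385] [ 0.4568 -0.2379] wall 138 [ 0.4546 -0.2392]
beaker
   top 456 0.071 top [ 0.4317 -0.3519] [ 0.4314 -0.3516] wall 180 [ 0.4316 -0.3505]
   scene
[... 360 characters left out ...]
 [0.3257 0.1136] wall 133 [0.3229 0.1137]
top blue 561 ((617.0067138671875, 228.6859130859375), (77.83631896972656, 96.24381256103516), 84.83148193359375)
top yellow 0 ((0.0, 0.0), (0.0, 0.0), 0.0)
top rest 721 0.044673230651259166 ((687.3950805664062, -63.211883544921875), (454.0934753417969, 418.94775390625), 87.1675796508789)
scene blue 3585 ((601.896728515625, 171.69216918945312), (204.67857360839844, 129.2145538330078), 85.56192779541016)
scene yellow 5276 ((600.60986328125, -138.31300354003906), (129.33450317382812, 266.08154296875), 8.166078567504883)
scene rest 803 0.046332330692569146 ((688.77880859375, -53.126190185546875), (429.9559631347656, 422.9414367675781), 87.52195739746094)
```

View pics/crop1.png

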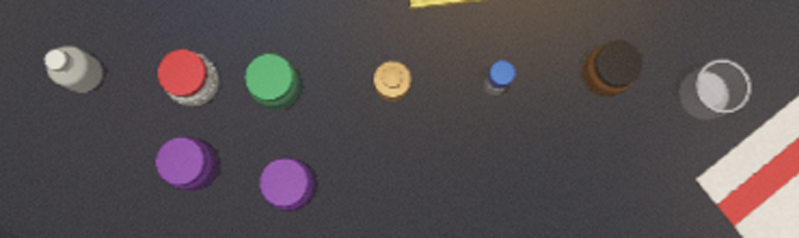

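Candidates for the green jar: the green cap at top (255,217), purples at (215,255) and (262,265), red cap at (214,214). The crop confirms green at (255,217). Only one amber jar (413,211), one beaker (462,221), one brass weight (311,217) and one blue spindle (361,215). I'll start with the green jar.

```bash
cat >> h.py <<'E'
from rig import manip, cams
def q(deg):
    a=np.radians(deg)/2; return [np.cos(a),np.sin(a),0,0]
def st(t=""):
    s=manip.state(); print(t,"t%.1f"%s["clock"],s["eef_pos"].round(4),"F",s["force"].round(1),"w%.4f"%s["width"],"g%.0f"%s["gripper_force"],flush=True); return s
def pick(x,y,z,a=90,f=60,up=.12):
    manip.move_pose([x,y,.14],q(a)); manip.line_to([x,y,z],max_speed=.2); st("at")
    manip.close(f); st("closed"); manip.line_to([x,y,z+up],max_speed=.2); return st("lifted")
def place(x,y,z,a,up=.12):   # z = TCP height expected at touch
    manip.move_pose([x,y,z+up],q(a)); manip.line_to([x,y,z+.006],max_speed=.15)
    f0=manip.state()["force"][2]
    for i in range(10):
        manip.line_to([x,y,z+.005-.001*i],max_speed=.03); s=manip.state()
        if s["force"][2]-f0>3: break
    st("down"); manip.gripper_open(); manip.line_to([x,y,z+up],max_speed=.25); st("away")
E
python3 - <<'E'
from h import *
pick(.433,.1334,.016); place(.588,-.059,.021,98.2)
d=cams.get_image("top"); cv2.imwrite("pics/top1.png",d["image"][100:300,120:520,::-1].repeat(2,0).repeat(2,1))
E
```

```text
at t2.7 [0.4337 0.1338 0.0172] F [0.3 0.6 0.5] w0.0855 g0
closed t3.1 [0.4339 0.1336 0.0177] F [-1.2  1.1  6.2] w0.0481 g61
lifted t3.8 [0.4324 0.1332 0.1343] F [ 0.1  0.4 -1.7] w0.0482 g62
down t7.0 [ 0.5881 -0.0591  0.0228] F [-3.1 -0.7  4.6] w0.0487 g62
away t8.1 [ 0.588  -0.059   0.1409] F [-0.8  1.1 -0.2] w0.0855 g0
```

View pics/top1.png

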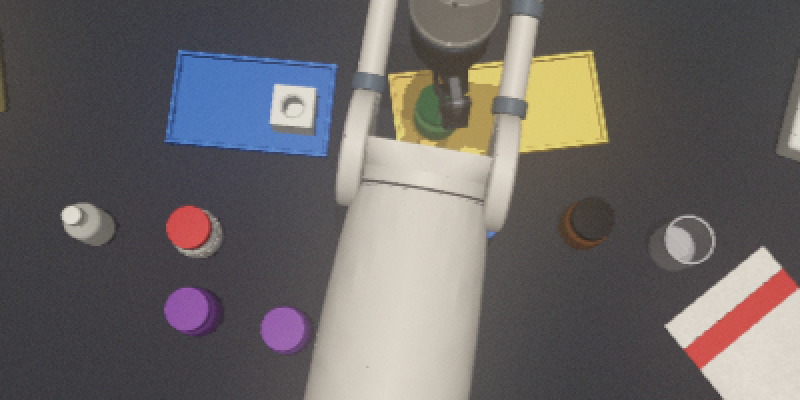

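Green jar stands in the yellow tray at crop (435,110), with the arm over it. The finger width read 48 mm instead of 56, so I'll compare on the weight and re-measure the green jar once the arm is clear.

Run:
```python
from h import *
pick(.438,.003,.009)
s=manip.state()
d=cams.get_image("scene"); P=cloud(d); np.savez("s2.npz",**d)
for n,c in(("green",(.588,-.059)),):
    Q=P.reshape(-1,3); Q=Q[(np.hypot(Q[:,0]-c[0],Q[:,1]-c[1])<.05)&(Q[:,2]>.022)&(Q[:,2]<.1)]
    S=Q[Q[:,2]<.045]; print(n,len(S),fitcirc(S,.028).round(4), np.percentile(Q[:,2],98))
cv2.imwrite("pics/s2.png",d["image"][60:300,150:500,::-1].repeat(2,0).repeat(2,1))
```

```text
at t9.6 [0.439  0.0028 0.01  ] F [ 0.4 -0.3  0.1] w0.0856 g0
closed t10.2 [0.4381 0.003  0.0096] F [-2.4  0.9  6.1] w0.0182 g59
lifted t11.0 [0.4372 0.003  0.1269] F [ 0.  -0.8 -4.6] w0.0183 g59
green 105 [ 0.5879 -0.0594] 0.08412777268209749
```

View pics/s2.png

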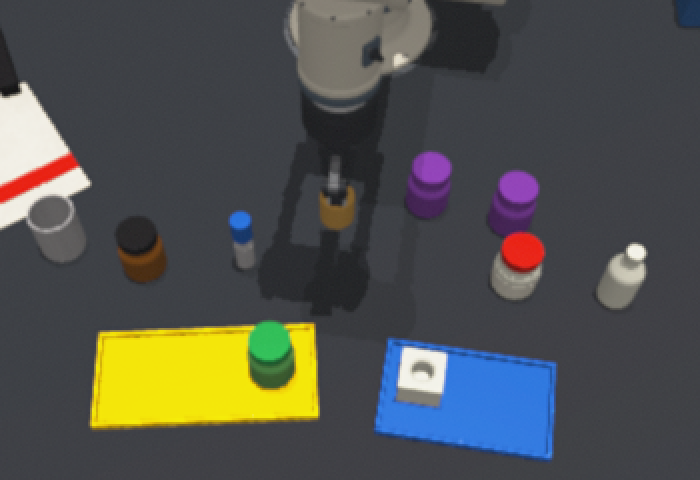

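Green jar verified at (0.588,-0.059), upright. The weight reads 18 mm; I'll look closely before placing it.

Run:
```python
from h import *
d=dict(np.load("s2.npz")); a=cv2.resize(d["image"][120:190,280:370],(540,420),interpolation=cv2.INTER_CUBIC)
w=cams.get_image("wrist"); b=cv2.resize(w["image"],(640,400))
P=cloud(d); Q=P.reshape(-1,3); Q=Q[(abs(Q[:,0]-.45)<.03)&(abs(Q[:,1]-.003)<.03)&(Q[:,2]>.09)&(Q[:,2]<.2)]
print(Q[:,2].min(), np.histogram(Q[:,2],8))
S=Q[(Q[:,2]>.12)&(Q[:,2]<.155)]; print(len(S), fitcirc(S,.02))
o=np.zeros((420,800,3),np.uint8); o[:,:380]=a[:,80:460]; o[:400,380:]=b[:,110:530]
cv2.imwrite("pics/z3.png",o[...,::-1])
```

```text
0.11700111843601879 (array([27, 30, 37, 36, 54, 42, 19, 18]), array([0.11700112, 0.12521172, 0.13342232, 0.14163293, 0.14984353,
       0.15805413, 0.16626473, 0.17447534, 0.18268594]))
141 [0.47275288 0.00576758]
```

View pics/z3.png

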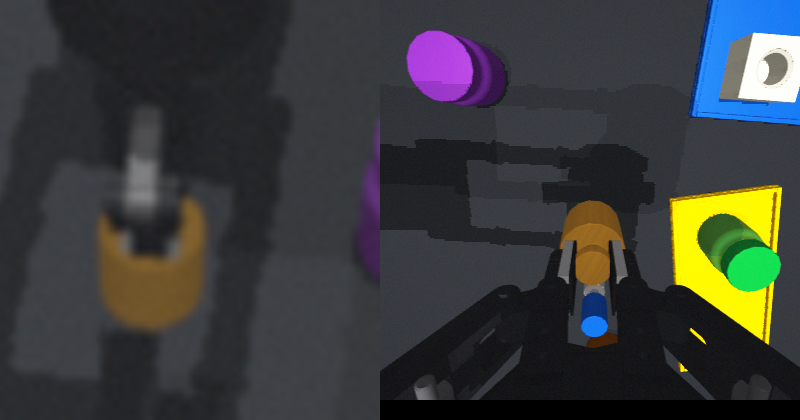

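Wrist picture (right half): the fingers hold the weight by its knob at about (592,265), with the tips around (565,240). So the real fingertips sit higher than the reported TCP. I'll measure that offset.

Run:
```python
from h import *
from scipy.spatial.transform import Rotation as Ro
s=manip.state(); w=cams.get_image("wrist"); z=w["depth"]; K=w["mtx"]
T=np.eye(4); T[:3,:3]=Ro.from_quat(s["ee_rot"]).as_matrix(); T[:3,3]=s["eef_pos"]
w["world_from_camera"]=T@w["hand_eye"]; P=cloud(w)
def g(u,v): # picture px -> image px
    return np.nanmedian(P[v-2:v+3,u-2:u+3].reshape(-1,3),0).round(4)
o=-380+110
for n,u,v in(("knobtop",592,268),("brass side",592,215),("fingL",566,262),("fingL tip",566,246),("fingR",618,262),("bench",500,300),("greencap",753,270),("yellow",690,230),("resttop",745,50),("spindletop",594,326),("purpcap",440,65)):
    print(n,g(u+o,v))
Q=P.reshape(-1,3); Q=Q[(abs(Q[:,0]-s["eef_pos"][0])<.03)&(abs(Q[:,1]-s["eef_pos"][1])<.03)&(Q[:,2]>.07)]
print("z lowest",np.nanmin(Q[:,2]),s["eef_pos"])
```

```text
knobtop [0.4362 0.0033 0.1734]
brass side [0.436  0.0216 0.1442]
fingL [0.4235 0.0136 0.1838]
fingL tip [0.422  0.0134 0.1676]
fingR [0.4488 0.0136 0.1838]
bench [0.4005 0.0147 0.2121]
greencap [ 0.5856 -0.0611  0.0792]
yellow [ 0.5514 -0.0564  0.004 ]
resttop [0.5661 0.129  0.0364]
spindletop [ 0.4375 -0.113   0.0943]
purpcap [0.3221 0.1133 0.074 ]
z lowest 0.11613583634078625 [0.4368425  0.00306785 0.12640049]
```

Run:
```python
from h import *
from scipy.spatial.transform import Rotation as Ro
s=manip.state(); w=cams.get_image("wrist")
T=np.eye(4); T[:3,:3]=Ro.from_quat(s["ee_rot"]).as_matrix(); T[:3,3]=s["eef_pos"]
w["world_from_camera"]=T@w["hand_eye"]; P=cloud(w)
hsv=cv2.cvtColor(w["image"],cv2.COLOR_RGB2HSV)
m=(hsv[...,1]<60)&(abs(P[...,0]-s["eef_pos"][0])<.04)&(abs(P[...,1]-s["eef_pos"][1])<.02)&(P[...,2]>.12)
print("finger zmin rel TCP",np.percentile(P[m][:,2],[0,1,5,20])-s["eef_pos"][2])
place(.599,-.138,.0146,98.2)
w=cams.get_image("wrist"); s=manip.state()
T[:3,:3]=Ro.from_quat(s["ee_rot"]).as_matrix(); T[:3,3]=s["eef_pos"]; w["world_from_camera"]=T@w["hand_eye"]; P=cloud(w)
hsv=cv2.cvtColor(w["image"],cv2.COLOR_RGB2HSV)
m=(hsv[...,1]<60)&(np.hypot(P[...,0]-s["eef_pos"][0],P[...,1]-s["eef_pos"][1])<.06)&(P[...,2]>.11)
print("open finger zmin rel TCP",np.percentile(P[m][:,2],[0,1,5,20])-s["eef_pos"][2])
cv2.imwrite("pics/w4.png",w["image"][...,::-1])
```

```text
finger zmin rel TCP [0.03482258 0.04227207 0.0579597  0.08375937]
down t14.7 [ 0.5994 -0.1382  0.0148] F [-2.8  0.4  3.7] w0.0185 g59
away t16.0 [ 0.5989 -0.138   0.1344] F [-0.4 -0.9 -0.6] w0.0853 g0
open finger zmin rel TCP [0.04320971 0.05021022 0.06086592 0.09069917]
```

View pics/w4.png

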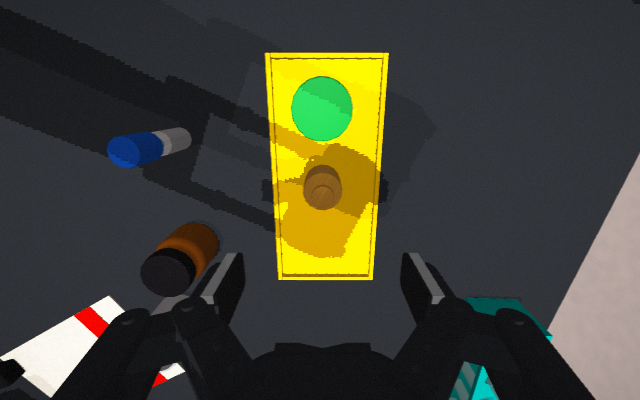

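Weight (322,187) and green jar (321,108) both stand in the yellow tray. The real fingertips are about 34–43 mm behind the reported TCP, so I'll go about 28 mm lower. Next the beaker and amber jar.

Run:
```python
from h import *
def safe(x,y,z,f=60):
    manip.move_pose([x,y,.12],q(90)); manip.line_to([x,y,.015],max_speed=.2)
    manip.line_to([x,y,z],max_speed=.06); s=st("at"); assert s["force"][2]<6
    manip.close(f); s=st("closed"); manip.line_to([x,y,z+.12],max_speed=.2); st("lifted"); return s
s=safe(.4325,-.3507,-.012); assert s["width"]>.05
place(.610,-.217,s["eef_pos"][2]+.005,98.2)
s=safe(.4548,-.2396,-.012); assert s["width"]>.05
place(.605,.222,s["eef_pos"][2]+.005,85.6)
# look at rest from above
manip.move_pose([.598,.06,.2],q(90)); w=cams.get_image("wrist"); cv2.imwrite("pics/w5.png",w["image"][...,::-1])
```

```text
at t18.4 [ 0.4323 -0.3506 -0.0123] F [-0.7 -0.5 -0.3] w0.0853 g0
closed t18.8 [ 0.433  -0.3512 -0.0111] F [0.8 0.2 3.4] w0.0559 g64
lifted t19.5 [ 0.4319 -0.3502  0.1062] F [-0.1  0.1 -2.7] w0.0565 g64
down t23.1 [ 0.6101 -0.2171 -0.0061] F [-2.5  1.2  4.1] w0.0563 g64
away t24.1 [ 0.61   -0.217   0.1139] F [-0.3  0.6 -2.8] w0.0855 g0
at t26.1 [ 0.4546 -0.2395 -0.0122] F [ 0.8 -0.6 -0.4] w0.0855 g0
closed t26.4 [ 0.4554 -0.24   -0.0109] F [-1.1  0.5  4.5] w0.0535 g64
lifted t27.2 [ 0.4541 -0.2391  0.1061] F [-0.3 -0.4 -3. ] w0.0536 g63
down t31.6 [ 0.6051  0.2221 -0.0059] F [-3.5 -1.2  4.3] w0.0542 g64
away t32.7 [0.605  0.222  0.1141] F [ 0.6  0.5 -0.3] w0.0854 g0
```

View pics/w5.png

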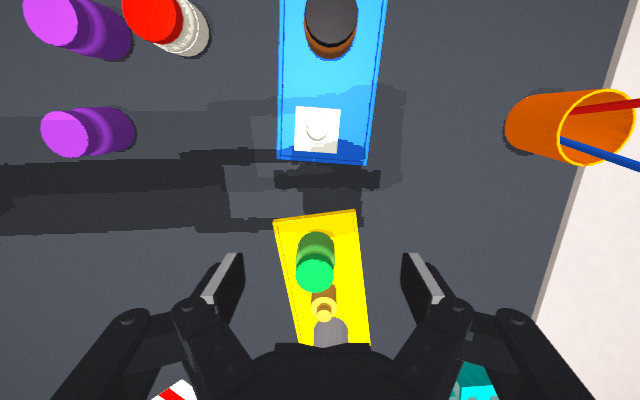

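Amber jar stands in the blue tray (330,25), the rest is at (317,129), and the green jar, weight and beaker are in a row in the yellow tray. Now the precise bore and spindle measurement, using the same camera-to-object geometry for both.

```bash
cat >> h.py <<'E'
from scipy.spatial.transform import Rotation as Ro
def wrist():
    manip.dwell(.15); s=manip.state(); w=cams.get_image("wrist")
    T=np.eye(4); T[:3,:3]=Ro.from_quat(s["ee_rot"]).as_matrix(); T[:3,3]=s["eef_pos"]
    w["world_from_camera"]=T@w["hand_eye"]; w["P"]=cloud(w); return w
def ray(w,uv,z):
    K=w["mtx"]; T=w["world_from_camera"]; uv=np.atleast_2d(uv).astype(float)
    d=np.c_[(uv-K[[0,1],[2,2]])/K[[0,1],[0,1]],np.ones(len(uv))]@T[:3,:3].T
    return (T[:3,3]+d*((z-T[2,3])/d[:,2])[:,None])[:,:2]
def big(m):
    n,l,s,c=cv2.connectedComponentsWithStats(m.astype(np.uint8)); i=1+s[1:,4].argmax(); return l==i
E
python3 - <<'E'
from h import *
manip.line_to([.598,.062,.12],max_speed=.2); w=wrist(); P=w["P"]
m=(abs(P[...,2]-.044)<.006)&(np.hypot(P[...,0]-.598,P[...,1]-.122)<.05)
m=big(m); ys,xs=np.nonzero(m); print(len(xs),"ztop",np.median(P[m][:,2]))
X=ray(w,np.c_[xs,ys],.045); r=cv2.minAreaRect((X*1000).astype(np.float32)); print("rest rect",r)
# bore: holes in the mask = mouth(at chamfer top)
h=cv2.morphologyEx(m.astype(np.uint8),cv2.MORPH_CLOSE,np.ones((3,3)))
cs,_=cv2.findContours(1-h,cv2.RETR_LIST,cv2.CHAIN_APPROX_NONE)
for c in cs:
    if 100<cv2.contourArea(c)<8000: Y=ray(w,c[:,0],.045); print("hole",cv2.minEnclosingCircle((Y*1000).astype(np.float32)),cv2.fitEllipse((Y*1000).astype(np.float32)))
a=w["image"][60:260,200:440].copy()
manip.move_pose([.438,-.172,.17],q(90)); w=wrist(); P=w["P"]
hsv=cv2.cvtColor(w["image"],cv2.COLOR_RGB2HSV)
m=big((abs(P[...,2]-.094)<.006)&(np.hypot(P[...,0]-.4385,P[...,1]+.1125)<.03)&(hsv[...,1]>80)); ys,xs=np.nonzero(m)
print(len(xs),"ztop",np.median(P[m][:,2])); X=ray(w,np.c_[xs,ys],.095)
print("spindle",cv2.fitEllipse(cv2.convexHull((X*1000).astype(np.float32))),cv2.minEnclosingCircle((X*1000).astype(np.float32)))
b=w["image"][60:260,200:440]
cv2.imwrite("pics/w6.png",cv2.resize(np.hstack([a,b])[...,::-1],(780,325)))
st()
E
```

```text
2525 ztop 0.04393801031810035
rest rect ((590.0191040039062, 114.21442413330078), (49.972347259521484, 49.81277847290039), 85.71482849121094)
hole ((590.2120971679688, 114.92491912841797), 12.266768455505371) ((590.2122192382812, 114.77903747558594), (23.522668838500977, 23.819162368774414), 79.70719909667969)
hole ((589.8129272460938, 114.38089752197266), 35.336429595947266) ((589.9216918945312, 114.31047821044922), (59.64314270019531, 59.91476058959961), 174.361328125)
653 ztop 0.09398597555305166
spindle ((437.8519287109375, -113.2955322265625), (24.905094146728516, 25.020784378051758), 114.85521697998047) ((437.8189392089844, -113.26514434814453), 12.761590957641602)
 t35.5 [ 0.4385 -0.1712  0.1696] F [-0.5  0.4 -0.9] w0.0857 g0
```

View pics/w6.png

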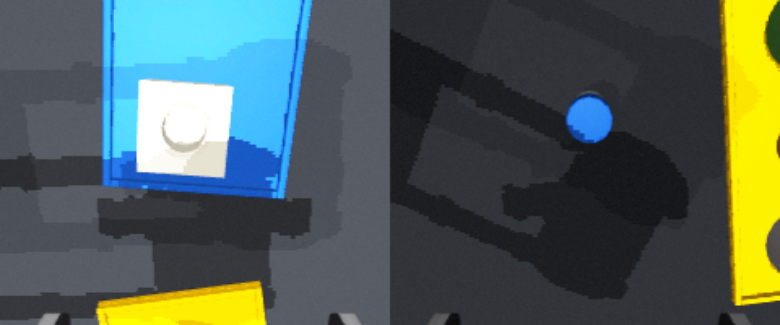

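Run:
```python
from h import *
x,y=.4379,-.1133
manip.move_pose([x,y,.12],q(90)); manip.line_to([x,y,.028],max_speed=.15); st("at"); manip.close(20); manip.dwell(.2); st("cl")
manip.gripper_open(); manip.line_to([x,y,.15],max_speed=.25)
manip.move_pose([.446,-.165,.17],q(90)); w=wrist(); P=w["P"]
hsv=cv2.cvtColor(w["image"],cv2.COLOR_RGB2HSV)
m=big((abs(P[...,2]-.094)<.006)&(np.hypot(P[...,0]-.4385,P[...,1]+.1125)<.03)&(hsv[...,1]>80)); ys,xs=np.nonzero(m)
X=ray(w,np.c_[xs,ys],.095); c=cv2.fitEllipse(cv2.convexHull((X*1000).astype(np.float32)))[0]; print("spindle",c)
manip.move_pose([x,y,.12],q(90)); manip.line_to([x,y,.028],max_speed=.15); manip.close(70); manip.dwell(.2); s=st("cl2")
np.save("off.npy",np.r_[np.array(c)/1000-s["eef_pos"][:2],s["eef_pos"][2]])
manip.line_to([x,y,.15],max_speed=.2); s=st("up")
o=np.load("off.npy"); print(o)
d=cams.get_image("scene"); P=cloud(d); u=d["image"]
cv2.imwrite("pics/s7.png",cv2.resize(u[80:230,200:360,::-1],(640,600)))
```

```text
at t36.7 [ 0.4387 -0.1139  0.0293] F [0.3 0.  0. ] w0.0854 g0
cl t37.5 [ 0.4381 -0.1134  0.0284] F [ 0.2 -0.4  3.3] w0.0251 g21
spindle (438.0155944824219, -113.2217025756836)
cl2 t41.2 [ 0.4383 -0.1134  0.0286] F [-0.5 -0.   4.6] w0.0245 g69
up t42.0 [ 0.4372 -0.1131  0.1482] F [-0.   0.3 -0.8] w0.0245 g69
[-0.00030659  0.00017331  0.02859301]
```

View pics/s7.png

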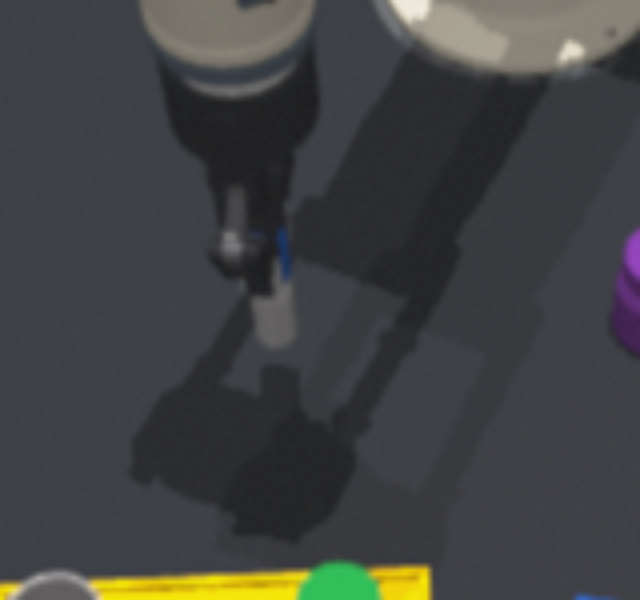

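Spindle is held upright by the blue grip (285,250), steel foot at (275,340). Inserting with force watch.

Run:
```python
from h import *
x,y=.5901,.1143
manip.move_pose([x,y,.15],q(90)); manip.line_to([x,y,.080],max_speed=.12); manip.dwell(.2); s=st("above")
f0=s["force"]; x+=x-s["eef_pos"][0] if abs(x-s["eef_pos"][0])<.002 else 0; y+=.1143-s["eef_pos"][1]
z=.080
while z>.0425:
    z-=.002; manip.line_to([x,y,z],max_speed=.04); s=manip.state(); f=s["force"]-f0
    print(round(z,4),s["eef_pos"].round(4),f.round(1))
    if f[2]>20 or np.hypot(f[0],f[1])>15: print("stop"); break
```

```text
above t44.0 [0.5908 0.1144 0.0814] F [-0.2  0.3 -0. ] w0.0244 g69
0.078 [0.5894 0.1142 0.0779] [ 0.1 -0.4 -0.5]
0.076 [0.5893 0.1142 0.0757] [-0.  -0.5 -1.7]
0.074 [0.5893 0.1142 0.0737] [ 0.4 -0.8 -0.7]
0.072 [0.5893 0.1142 0.0718] [-0.1 -0.3 -0.9]
0.07 [0.5895 0.1142 0.0698] [ 0.5 -0.8 -1.6]
0.068 [0.5895 0.1142 0.0678] [ 1.4 -0.7 -2.2]
0.066 [0.5895 0.1142 0.0658] [ 2.5  0.7 -1.4]
0.064 [0.5895 0.1142 0.0638] [ 1.7 -0.  -1.8]
0.062 [0.5895 0.1142 0.0618] [ 2.6  0.5 -1.6]
0.06 [0.5895 0.1142 0.0598] [ 2.4  0.4 -1.4]
0.058 [0.5895 0.1142 0.0578] [ 2.5  0.7 -2.7]
0.056 [0.5895 0.1142 0.0558] [ 2.6  0.2 -2. ]
0.054 [0.5895 0.1142 0.0538] [ 3.1  0.  -1.6]
0.052 [0.5895 0.1142 0.0518] [ 2.6 -0.3 -1.1]
0.05 [0.5895 0.1142 0.0498] [ 3.3  0.2 -1.2]
0.048 [0.5895 0.1142 0.0478] [ 4.2  0.2 -1.4]
0.046 [0.5895 0.1142 0.0458] [ 4.8  0.5 -1.8]
0.044 [0.5895 0.1142 0.0438] [ 3.7 -0.1 -1.7]
0.042 [0.5897 0.1142 0.0436] [0.2 1.  6.1]
```

Seated: bottom contact at TCP z 0.0436, as expected. Release, retreat and check everything.

Run:
```python
from h import *
manip.gripper_open(); x,y=manip.state()["eef_pos"][:2]
manip.line_to([x,y,.17],max_speed=.15); manip.move_pose([.40,.45,.22],q(120)); st()
d=cams.get_image("scene"); P=cloud(d)
for k,c,R,lo,hi,H in(("green",(.588,-.059),.028,.022,.05,.08),("weight",(.599,-.138),.02,.02,.042,.063),("beaker",(.61,-.217),.029,.025,.07,.075),("amber",(.605,.222),.028,.022,.05,.08),("spindle",(.59,.1145),.013,.076,.108,.11),("red",(.4364,.226),.028,.02,.045,.075),("bottle",(.4434,.352),.022,.02,.06,.1)):
    Q=P.reshape(-1,3); Q=Q[(np.hypot(Q[:,0]-c[0],Q[:,1]-c[1])<.045)]
    S=Q[(Q[:,2]>lo)&(Q[:,2]<hi)]; print(k,len(S),fitcirc(S,R).round(4),"ztop",np.percentile(Q[:,2],99).round(4),"exp",H)
t=cams.get_image("top"); 
cv2.imwrite("pics/f8.png",np.vstack([cv2.resize(d["image"][120:320,150:500],(525,300)),cv2.resize(t["image"][110:290,130:445],(525,300))])[...,::-1])
```

```text
t51.9 [0.4008 0.4492 0.2196] F [-0.8  0.4  0.7] w0.0856 g0
green 139 [ 0.5877 -0.0592] ztop 0.0841 exp 0.08
weight 71 [ 0.5994 -0.138 ] ztop 0.0643 exp 0.063
beaker 447 [ 0.6125 -0.2168] ztop 0.0781 exp 0.075
amber 142 [0.6061 0.2227] ztop 0.0844 exp 0.08
spindle 72 [0.5907 0.1155] ztop 0.113 exp 0.11
red 146 [0.437  0.2266] ztop 0.0794 exp 0.075
bottle 172 [0.4442 0.352 ] ztop 0.5854 exp 0.1
```

View pics/f8.png

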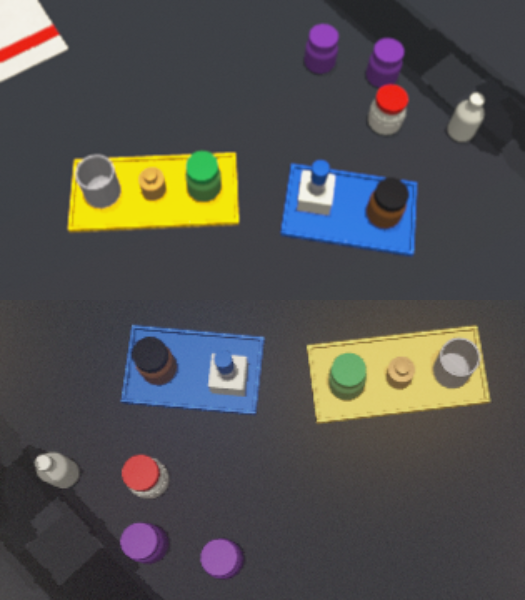

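Both kits are complete: yellow tray has the beaker (98,180), weight (152,182) and green jar (203,175); blue tray has the seated spindle (318,178) and amber jar (388,203). The red-capped jar and the bottle are unmoved, so I'm handing in.

```bash
python3 -c "
from rig import manip
print(manip.job_done())"
```

```text
the job is handed in; nothing more can be done
None
```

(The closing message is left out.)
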